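# Jack up a 3D printer base at its lift point and hold it

## Task

Carry the small-parts caddy level, spilling nothing, from beside the printer base onto the cork mat and let it go, then stand the jack on the table with its saddle centred under the round pad of the chevron-marked lift bracket. Pump the jack handle: one full stroke down so that the printer base rises, let it come all the way up again, then press it fully down a second time and finish while still holding it down, with the printer base carried by the saddle alone. Leave the tools and other things lying about where they are.

Things in the scene. Friction and masses are not known exactly. Their poses are not given: they have to be found in the camera images.
- caddy_grip (a point): Centre of the bridge handle of the parts caddy, 107 mm above the caddy's underside. Caddy: open grey plastic tray 120 x 84 mm (its x, y), walls 38 mm high, 4 mm thick, about 0.3 kg loaded. Handle: straight bar 120 mm along x, 14 mm wide (y), 14 mm high, with 62 mm free below it down to the walls. z is up. It starts beside the printer base, where the jack must go.
- pulley: Aluminium disc, 26 mm diameter, 12 mm high, loose in the caddy; origin at the centre of its underside.
- collar: Brass ring, 28 mm diameter, 10 mm high, loose in the caddy; origin at the centre of its underside.
- clip: White plastic block 30 x 18 x 14 mm, loose in the caddy; origin at the centre of its underside.
- mat: Cork mat fixed on the table, 180 x 150 mm (its x, y), 3 mm thick; origin at the centre of its underside. The whole caddy is to stand on it.
- lift_point (a point): Centre of the underside of the lift pad, the only round one: 24 mm diameter, 8 mm long, 78 mm above the table at rest, under a steel bracket 54 mm wide with a raised dark chevron on top (102 mm high), clamped on the base's near face; bracket sticks out 66 mm, pad centre 45 mm. Axes: x along the face, y in towards the base, z up: the jack comes in along +y. The two square lugs are not lift points.
- deck: Printer base without gantry: dark box 360 x 360 mm, top plate 106 mm and underside 62 mm above the table, on rubber feet, about 5 kg. It tilts up about its far feet when jacked at the lift point. Origin at the middle of its near face, 30 mm above the table; the tilt axis lies 340 mm behind it; x along the near face, y towards the far side, z up.
- post_grip (a point): Grip centre of the loose jack's upright carry post, 98 mm above the jack's underside, near its centre of mass: square aluminium post 20 x 20 mm, top at 115 mm. Axes: x from post to saddle, z up. Jack: about 0.9 kg, base plate 265 x 90 x 12 mm from 135 mm behind the post to 130 mm ahead. Handle arms pass on both sides of the post, 58 mm apart: grip its front and back faces (along x).
- saddle: Jack saddle: flat steel disc 48 mm in diameter, 10 mm thick, 95 mm ahead of the post along the jack's x; origin at the centre of its top face, z up. Its top is 66 mm above the table with the handle up, 90 mm with it fully down (57 mm per rad), so it passes 12 mm below the resting pad and can lift it 12 mm.
- handle_pad (a point): Centre of the top of the handle's black cross pad (30 mm long, 82 mm wide) at its free end, away from the saddle. Handle up: pad top 114 mm above the table, 92 mm behind the post. Fully down: 52 mm above the table, 110 mm behind the post. x of the point points along the handle to its hinge, z out of the pad's top.
- handle (a joint): Jack handle angle: 0 = up (0.45 rad above level), 0.42 rad = fully down on its stop. Hinge 45 mm ahead of the post, 40 mm above the table, 155 mm from the pad. A spring brings handle and saddle back as soon as it is let go; it does not lock. Fully down under load takes about 10 to 16 N at the pad.
- spool: Bystander: white spool lying flat, 180 mm diameter, 62 mm high; origin at the centre of its underside.
- scraper_grip (a point): Bystander: scraper, 200 mm long; point on its handle.
- screwdriver_grip (a point): Bystander: screwdriver; point on its handle.
- gluestick: Bystander: glue stick, 32 mm diameter, 100 mm high; origin at the centre of its underside.
- mug: Bystander: white mug, 80 mm diameter, 90 mm high; origin at the centre of its underside.
- print: Bystander: white printed angle bracket 50 x 30 x 48 mm; origin at the centre of its underside.

How it is judged:
On the way, in this order (a step that is already met when the one before it is completed fails the run):
1. the caddy stands on the mat with its parts in it, let go (x of caddy_grip in the frame of mat between -0.05 and 0.05 m and y of caddy_grip in the frame of mat between -0.05 and 0.05 m and height (world z) of caddy_grip between 0.105 and 0.116 m and angle between caddy_grip's own z axis and vertical below 0.1 rad and x of pulley in the frame of caddy_grip between -0.056 and 0.056 m and y of pulley in the frame of caddy_grip between -0.038 and 0.038 m and x of collar in the frame of caddy_grip between -0.056 and 0.056 m and y of collar in the frame of caddy_grip between -0.038 and 0.038 m and x of clip in the frame of caddy_grip between -0.056 and 0.056 m and y of clip in the frame of caddy_grip between -0.038 and 0.038 m and contact force between each of the arm, the fingers and caddy below 0.5 N), for 0.2 s.
2. the jack stands on the table, handle up, its saddle under the lift pad (horizontal distance between saddle and lift_point below 0.012 m and angle between saddle's own z axis and vertical below 0.06 rad and height (world z) of post_grip below 0.101 m and value of joint handle below 0.06 rad), for 0.2 s.
3. first full stroke: the saddle lifts the base (horizontal distance between saddle and lift_point below 0.012 m and angle between saddle's own z axis and vertical below 0.06 rad and height (world z) of lift_point above 0.086 m and contact force between saddle and deck above 5 N and value of joint handle above 0.36 rad), for 0.1 s.
4. the handle comes back up and the base is down again (value of joint handle below 0.06 rad and height (world z) of lift_point below 0.0795 m), for 0.1 s.
5. second full stroke: the saddle lifts the base again (all of step 3), for 0.2 s.
At the end, for the whole second after the job is handed in: Through the last second: handle pressed 0.36 rad or more by arm or fingers (over 3 N); pad at least 8 mm up, borne by the saddle (over 5 N), centres within 12 mm; robot touches neither base nor caddy; caddy upright, within 50 mm of the mat's centre along each mat side, parts in it (all of step 1 and all of step 5 and contact force between any of the arm, the fingers and jack above 3 N and contact force between each of the arm, the fingers and deck below 0.5 N and linear speed of each of deck, saddle below 0.02 m/s); the arm keeps its last pose, push and grip.
It fails at once if the caddy is tipped by more than 20 degrees (angle between caddy_grip's own z axis and vertical above 0.35 rad).
It fails at once if a part has left the caddy (distance between any of pulley, collar, clip and caddy_grip above 0.14 m).
It fails at once if the robot lifts the printer base itself (contact force between any of the arm, the fingers and deck above 4 N and height (world z) of lift_point above 0.082 m).
It fails at once if a bystander is moved by more than 40 mm (distance of any of spool, scraper_grip, screwdriver_grip, gluestick, mug, print from where it was at the start of the episode above 0.04 m).
It also fails if it takes over 72 s, if anything falls off the work surface, if the arm or the gripper's body presses on something with over 40 N, if the wrist force passes 120 N, or if a joint passes its speed limit or range.

## Robot

A 6-joint arm with a two-finger parallel gripper is mounted at the origin on the work surface. World frame = base frame: x ahead of the robot, y to its left, z up, the work surface at z = 0. Lengths are in m, angles in rad, forces in N, time in s.
With the tool pointing down it reaches from about 0.3 to 0.875 m from the base axis. Payload 6.4 kg.
Tool frame: the origin (TCP) lies midway between the tips of the shut fingers; the grasp point (between the pads) lies ctrl.grip_point_offset behind it (ctrl.grip_point_offset is the distance from the TCP to the grasp point, in m); z points along the fingers, y is the direction in which the jaws open and shut (so a half turn about z gives the same grasp; the last joint's range is limited). The gripper opens to 85 mm and grips with 20 to 120 N. Pads are 22 mm wide; open, the fingers measure 114 mm over their backs; the gripper's body (76 mm by 85 mm) begins 54 mm behind the grasp point. The pads swing forward as they close: fully open they stand 13 mm farther back than shut.
Start: joints at [-1.497, 0.181, 1.607, -0, 1.354, -0.206], TCP at [0.159, -0.553, 0.231] pointing down, gripper open.
Joint ranges: [-2.99, 2.99], [-0.89, 2.07], [0.3, 2.58], [-1.14, 4.28], [0, 2.63], [-3.12, 3.12]. Speed limits (rad/s): [2.57, 2.57, 3.01, 3.14, 3.14, 3.14].

## Interface

Orientations are given as a unit quaternion [w, x, y, z].
In Python, from bench import ctrl, viewer gives the robot as it stands.
- The arm moves only by the shell command python3 -m handwheel 'ROWS' [OPENING]. ROWS is JSON, a list of rows, each an object with "travel": the shift along the tool's x, y, z as a fraction of full scale, a list of three; "dr": the turn, a rotation vector about the tool's x, y, z as a fraction of full scale, a list of three. A call has 1 to 20 rows; each row shifts and turns the pose as measured when the row begins, along the tool's axes as they then stand; what a row does not reach is not made up. Full scale, the value 1, is 150 mm for a shift and 30 degrees for a turn. A row lasts 1/12 s, in which the tool goes at most 41.7 mm and 7.16 degrees, less where a joint would pass 70% of its speed; a pose out of reach is approached as far as the arm can. A call with a number of a shift or a turn outside -1 to 1 is refused whole. A call with a gripper value outside its range is refused whole. OPENING is the opening, from -1 (shut) to 1 (fully open), set as the call begins (- or left out, the last holds). The fingers move at their own pace and stop on an object; the grip force is fixed at half the most. Time passes only in rows, so rows that do not move let the fingers close. It gives the time, the measured TCP pose, the force and the opening at its end, in the units of the state.
- ctrl.get_obs(): the state, without advancing time (a new reading comes with each control period).
- viewer.camera(name): name is "side" or "top"; returns the picture (384x512x3 uint8, red, green, blue); there is no depth.
- viewer.get_calibration(name): a dict with "camera_matrix" (3x3 intrinsics, pixels), "R" (3x3) and "t" (3): a world point X has camera coordinates R X + t. Camera axes: x right, y down, z forward; pixel columns grow to the right and rows downward; lengths in m; the calibration is good to about 2 mm. A picture is of the moment at which its call begins. get_calibration takes no time and is no camera call.
- ctrl.hand_in(): hands the job in, once; it reports no verdict.
The state is a dict: "time_s": time; "q": joint angles; "dq": joint speeds; "joint_efforts": joint torques, N m; "eef_pos": TCP position; "eef_rot": TCP orientation; "wrist_force": force on the tool from outside, world axes, zero at the start; "torque": the same for the moment, N m; "opening": opening from 0.0 (shut) to 1.0 (fully open).
Only numpy, scipy, OpenCV 4.12 (cv2) and the standard library are available. Lean on these libraries where they do the work, as an engineer would, in place of code of your own. Each camera call takes 0.05 s, during which the arm holds its last target. There are 200 camera calls.

## Working session

There is one attempt and no reset: what is moved stays moved. The work goes in short steps, Python scripts to look and compute and a shell command to move; the robot and the scene stay as the last step left them, time stands still between calls to the robot, and variables do not carry over. Pictures are saved under pics/ and viewed, about 8 in all and at most 12, crops included, and the job is handed in when it is done.

```bash
mkdir -p pics; ls; cat > h.py <<'E'
import numpy as np,cv2
from bench import ctrl,viewer
from scipy.spatial.transform import Rotation as R
def cal(n):
    c=viewer.get_calibration(n);return np.array(c["camera_matrix"]),np.array(c["R"]),np.array(c["t"]).ravel()
def pt(n,u,v,z):
    K,r,t=cal(n);d=r.T@np.linalg.inv(K)@[u,v,1];o=-r.T@t
    return o+d*(z-o[2])/d[2]
def px(n,X):
    K,r,t=cal(n);p=K@(r@np.array(X)+t);return p[:2]/p[2]
def snap(n,f,crop=None,s=1.5):
    im=viewer.camera(n);cv2.imwrite(f"pics/{f}_raw.png",im[:,:,::-1])
    if crop: a,b,c,d=crop;im=im[b:d,a:c]
    cv2.imwrite(f"pics/{f}.png",cv2.resize(im[:,:,::-1],None,fx=s,fy=s,interpolation=cv2.INTER_CUBIC))
def st():
    o=ctrl.get_obs();q=o["eef_rot"];m=R.from_quat([q[1],q[2],q[3],q[0]]).as_matrix()
    return o,np.array(o["eef_pos"]),m
def show():
    o,p,m=st();print(round(o["time_s"],2),p.round(4),m.round(3).tolist(),np.round(o["wrist_force"],1),round(o["opening"],3))
def to(X,yaw=None):
    "travel units to X (tool axes, world-shift) ; X is TCP"
    o,p,m=st();print("shift mm/150:",(m.T@(np.array(X)-p)/.15).round(3))
    if yaw is not None:  # tool down with y axis along yaw
        y=np.array([np.cos(yaw),np.sin(yaw),0]);z=np.array([0,0,-1.]);x=np.cross(y,z)
        T=np.stack([x,y,z],1);print("dr:",(R.from_matrix(m.T@T).as_rotvec()/np.radians(30)).round(3))
E
python3 - <<'E'
from h import *
snap("top","top0");snap("side","side0");show();print(ctrl.grip_point_offset)
for n in("top","side"):
    K,r,t=cal(n);print(n,K.round(1).tolist(),(-r.T@t).round(3),r.round(3).tolist())
E
```

```text
pics
0.1 [ 0.1588 -0.5521  0.2305] [[0.961, 0.276, -0.0], [0.276, -0.961, 0.002], [0.0, -0.002, -1.0]] [-0.1 -0.4 -1. ] 1.003
0.0187
top [[456.6, 0.0, 247.3], [0.0, 456.6, 189.7], [0.0, 0.0, 1.0]] [0.366 0.008 1.193] [[-0.025, -1.0, -0.014], [-0.982, 0.027, -0.185], [0.185, 0.009, -0.983]]
side [[462.9, 0.0, 256.0], [0.0, 462.9, 187.7], [0.0, 0.0, 1.0]] [-0.139  0.727  0.919] [[-0.716, -0.698, 0.012], [-0.444, 0.442, -0.779], [0.538, -0.564, -0.626]]
```

View pics/top0.png

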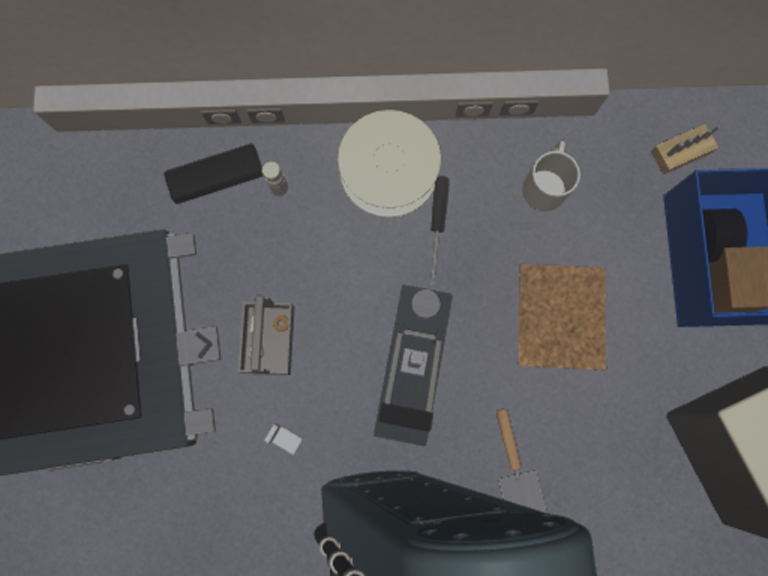

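View pics/side0.png

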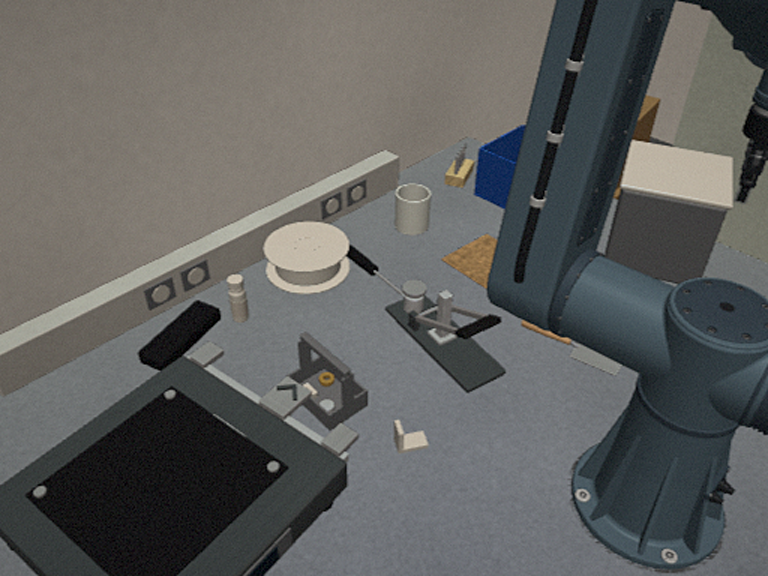

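Top view: caddy at about (265,335), chevron bracket (203,345), jack (415,365) with its saddle at (426,303), mat (563,317). I'll zoom in for precise pixels.

```bash
python3 - <<'E'
import cv2,numpy as np
im=cv2.imread("pics/top0_raw.png");a=im[150:300,110:410]
cv2.imwrite("pics/z1.png",cv2.resize(cv2.convertScaleAbs(a,alpha=1.5),None,fx=2.6,fy=2.6,interpolation=cv2.INTER_CUBIC))
im=cv2.imread("pics/side0_raw.png");a=im[180:310,170:345]
cv2.imwrite("pics/z2.png",cv2.resize(cv2.convertScaleAbs(a,alpha=1.5),None,fx=4,fy=4,interpolation=cv2.INTER_CUBIC))
E
```

```text
(no output)
```

View pics/z1.png

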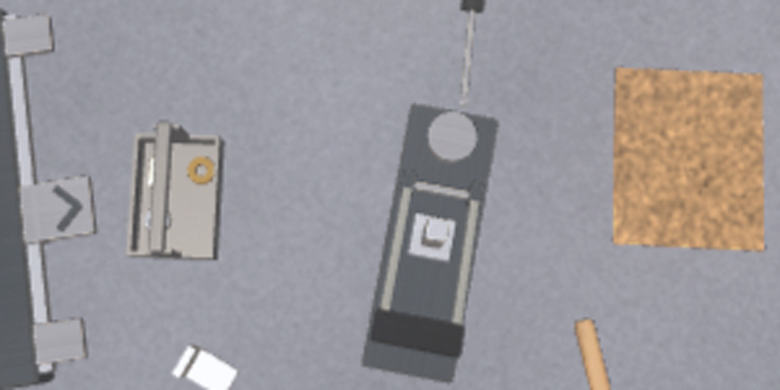

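View pics/z2.png

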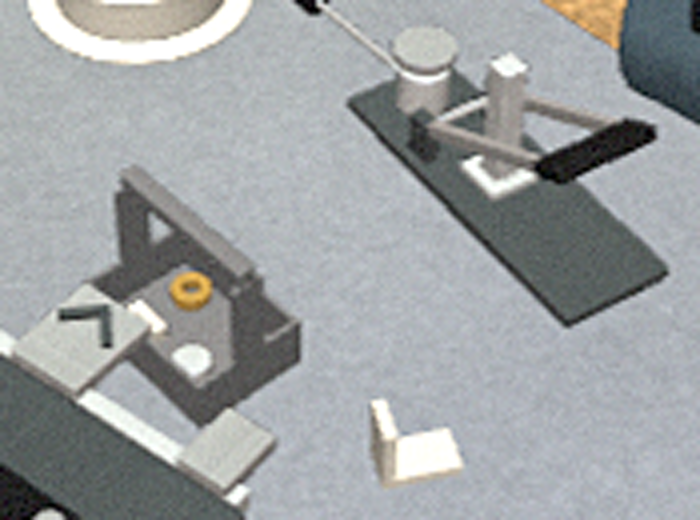

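```bash
python3 - <<'E'
from h import *
T=lambda u,v,z:pt("top",110+u/2.6-.3,150+v/2.6-.3,z)
S=lambda u,v,z:pt("side",170+u/4-.37,180+v/4-.37,z)
def pr(n,L):
    L=np.array(L);print(n,L[:,:2].round(4).tolist(),"mean",L.mean(0)[:2].round(4))
pr("barT",[T(164,124,.114),T(159,253,.114)])
pr("barS",[S(128,171,.114),S(252,275,.114)])
pr("rimT",[T(136,137,.038),T(222,136,.038),T(217,259,.038),T(128,257,.038)])
pr("brT outer",[T(92,177,.102),T(96,233,.102)])
pr("brS outer",[S(88,284,.102),S(152,325,.102)])
pr("lugs",[T(53,16,.1),T(54,50,.1),T(84,319,.1),T(87,357,.1)])
pr("sad",[T(452,136,.066),S(424,47,.066)])
pr("post",[T(440,230,.115),S(507,64,.115)])
pr("base",[T(413,103,.012),T(497,119,.012),T(452,382,.012),T(361,366,.012)])
pr("mat",[T(614,67,.003),T(764,74,.003),T(765,250,.003),T(612,244,.003)])
E
```

```text
barT [[0.5553, 0.1977], [0.4369, 0.2017]] mean [0.4961 0.1997]
barS [[0.5524, 0.2008], [0.4312, 0.2076]] mean [0.4918 0.2042]
rimT [[0.5564, 0.2387], [0.555, 0.1537], [0.4346, 0.159], [0.4388, 0.2454]] mean [0.4962 0.1992]
brT outer [[0.5094, 0.2665], [0.4575, 0.262]] mean [0.4834 0.2642]
brS outer [[0.5041, 0.2745], [0.452, 0.2691]] mean [0.478  0.2718]
lugs [[0.6652, 0.3068], [0.6319, 0.3051], [0.3799, 0.2721], [0.3461, 0.2688]] mean [0.5058 0.2882]
sad [[0.5444, -0.0709], [0.5419, -0.0689]] mean [ 0.5431 -0.0699]
post [[0.4508, -0.0532], [0.4506, -0.0497]] mean [ 0.4507 -0.0514]
base [[0.5878, -0.0366], [0.569, -0.1207], [0.3119, -0.0651], [0.3293, 0.0226]] mean [ 0.4495 -0.0499]
mat [[0.6212, -0.2436], [0.6096, -0.3956], [0.4314, -0.3808], [0.4413, -0.2299]] mean [ 0.5259 -0.3125]
```

Box at right is near the start pose, so I retreat sideways (+y) and up first.

```bash
python3 -m handwheel '[{"travel":[0.09,-0.22,-0.06],"dr":[0,0,0]},{"travel":[0.09,-0.22,-0.06],"dr":[0,0,0]},{"travel":[0.09,-0.22,-0.06],"dr":[0,0,0]},{"travel":[0.09,-0.22,-0.06],"dr":[0,0,0]},{"travel":[0.09,-0.22,-0.06],"dr":[0,0,0]},{"travel":[0.09,-0.22,-0.06],"dr":[0,0,0]},{"travel":[0.09,-0.22,-0.06],"dr":[0,0,0]}]' 1
python3 - <<'E'
from h import *
show();to([.494,.202,.25],np.radians(-92.3))
E
```

```text
time_s: 0.68
eef_pos: [0.1844, -0.2961, 0.2871]
eef_rot: [-0.01, 0.991, 0.136, 0.0]
wrist_force: [0.6, 0.4, 0.7]
opening: 0.997
0.68 [ 0.1844 -0.2961  0.2871] [[0.963, 0.27, -0.003], [0.27, -0.963, 0.02], [0.003, -0.02, -1.0]] [0.6 0.4 0.7] 0.997
shift mm/150: [ 2.884 -2.634  0.309]
dr: [-0.039  0.     0.599]
```

```bash
python3 -m handwheel '[{"travel":[0.15,0,0],"dr":[-0.01,0,0.15]},{"travel":[0.15,0,0],"dr":[-0.01,0,0.15]},{"travel":[0.15,0,0],"dr":[-0.01,0,0.15]},{"travel":[0.15,0,0],"dr":[-0.01,0,0.15]},{"travel":[0,0,0],"dr":[0,0,0]}]'
python3 - <<'E'
from h import *
show();to([.494,.202,.25],np.radians(-92.3))
E
```

```text
time_s: 1.1
eef_pos: [0.2763, -0.2753, 0.2913]
eef_rot: [0.006, 1.0, -0.028, 0.003]
wrist_force: [0.1, -0.6, 0.1]
opening: 0.999
1.1 [ 0.2763 -0.2753  0.2913] [[0.998, -0.056, 0.005], [-0.056, -0.998, -0.012], [0.005, 0.012, -1.0]] [ 0.1 -0.6  0.1] 0.999
shift mm/150: [ 1.27  -3.261  0.244]
dr: [ 0.023 -0.01  -0.03 ]
```

```bash
python3 -m handwheel '[{"travel":[0.09,-0.24,0.015],"dr":[0,0,0]},{"travel":[0.09,-0.24,0.015],"dr":[0,0,0]},{"travel":[0.09,-0.24,0.015],"dr":[0,0,0]},{"travel":[0.09,-0.24,0.015],"dr":[0,0,0]},{"travel":[0.09,-0.24,0.015],"dr":[0,0,0]},{"travel":[0.09,-0.24,0.015],"dr":[0,0,0]},{"travel":[0.09,-0.24,0.015],"dr":[0,0,0]},{"travel":[0.09,-0.24,0.015],"dr":[0,0,0]},{"travel":[0.09,-0.24,0.015],"dr":[0,0,0]},{"travel":[0.09,-0.24,0.015],"dr":[0,0,0]},{"travel":[0.09,-0.24,0.015],"dr":[0,0,0]},{"travel":[0.09,-0.24,0.015],"dr":[0,0,0]},{"travel":[0.09,-0.24,0.015],"dr":[0,0,0]},{"travel":[0,0,0],"dr":[0,0,0]}]'
python3 - <<'E'
from h import *
show();to([.494,.202,.088],np.radians(-92.3))
E
```

```text
time_s: 2.27
eef_pos: [0.4786, 0.1992, 0.2506]
eef_rot: [0.008, 1.0, -0.025, -0.001]
wrist_force: [-0.7, -1.6, 0.2]
opening: 1.001
2.27 [0.4786 0.1992 0.2506] [[0.999, -0.05, -0.001], [-0.05, -0.999, -0.015], [-0.001, 0.015, -1.0]] [-0.7 -1.6  0.2] 1.001
shift mm/150: [ 0.102 -0.04   1.084]
dr: [ 0.029  0.002 -0.018]
```

```bash
python3 -m handwheel '[{"travel":[0.1,-0.02,0.1],"dr":[0.03,0,-0.02]},{"travel":[0,0,0.17],"dr":[0,0,0]},{"travel":[0,0,0.17],"dr":[0,0,0]},{"travel":[0,0,0.17],"dr":[0,0,0]},{"travel":[0,0,0.17],"dr":[0,0,0]},{"travel":[0,0,0.17],"dr":[0,0,0]},{"travel":[0,0,0],"dr":[0,0,0]}]'
python3 - <<'E'
from h import *
show();to([.494,.202,.088],np.radians(-92.3));snap("side","g1",(150,150,360,310),3.7)
E
```

```text
time_s: 2.85
eef_pos: [0.4935, 0.2008, 0.1015]
eef_rot: [0.0, 1.0, -0.012, -0.002]
wrist_force: [-2.0, -0.7, -0.5]
opening: 0.998
2.85 [0.4935 0.2008 0.1015] [[1.0, -0.024, -0.003], [-0.024, -1.0, -0.001], [-0.003, 0.001, -1.0]] [-2.  -0.7 -0.5] 0.998
shift mm/150: [ 0.003 -0.008  0.09 ]
dr: [0.002 0.007 0.031]
```

View pics/g1.png

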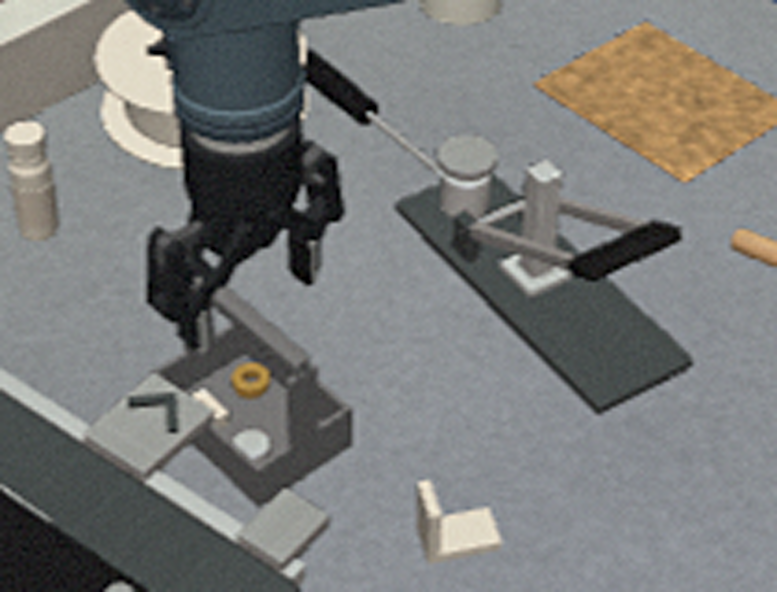

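The fingers straddle the bar (tips near (195,345) and (310,275), bar between). Lower and close.

```bash
python3 -m handwheel '[{"travel":[0,0,0.05],"dr":[0,0,0.03]},{"travel":[0,0,0.045],"dr":[0,0,0]},{"travel":[0,0,0],"dr":[0,0,0]}]' 
python3 -m handwheel '[{"travel":[0,0,0],"dr":[0,0,0]},{"travel":[0,0,0],"dr":[0,0,0]},{"travel":[0,0,0],"dr":[0,0,0]},{"travel":[0,0,0],"dr":[0,0,0]},{"travel":[0,0,0],"dr":[0,0,0]},{"travel":[0,0,0],"dr":[0,0,0]},{"travel":[0,0,0],"dr":[0,0,0]},{"travel":[0,0,0],"dr":[0,0,0]},{"travel":[0,0,0],"dr":[0,0,0]},{"travel":[0,0,0],"dr":[0,0,0]}]' -1
python3 -m handwheel '[{"travel":[0,0,-0.03],"dr":[0,0,0]},{"travel":[0,0,-0.05],"dr":[0,0,0]},{"travel":[0,0,-0.07],"dr":[0,0,0]},{"travel":[0,0,-0.1],"dr":[0,0,0]},{"travel":[0,0,-0.1],"dr":[0,0,0]},{"travel":[0,0,-0.1],"dr":[0,0,0]},{"travel":[0,0,-0.1],"dr":[0,0,0]},{"travel":[0,0,-0.1],"dr":[0,0,0]},{"travel":[0,0,-0.1],"dr":[0,0,0]},{"travel":[0,0,-0.1],"dr":[0,0,0]},{"travel":[0,0,-0.1],"dr":[0,0,0]},{"travel":[0,0,-0.1],"dr":[0,0,0]},{"travel":[0,0,-0.06],"dr":[0,0,0]},{"travel":[0,0,-0.03],"dr":[0,0,0]},{"travel":[0,0,0],"dr":[0,0,0]}]'
python3 - <<'E'
from h import *
show();to([.526,-.3125,.25],np.radians(-94.5));snap("side","g2",(150,100,360,260),3.7)
E
```

```text
time_s: 3.15
eef_pos: [0.4973, 0.2004, 0.0922]
eef_rot: [-0.0, 1.0, -0.021, 0.002]
wrist_force: [0.1, -0.0, -0.1]
opening: 1.002
time_s: 3.98
eef_pos: [0.5004, 0.2013, 0.0969]
eef_rot: [-0.001, 1.0, -0.02, 0.006]
wrist_force: [0.6, -0.2, -0.1]
opening: 0.141
time_s: 5.23
eef_pos: [0.4949, 0.2001, 0.2845]
eef_rot: [-0.0, 1.0, -0.02, 0.005]
wrist_force: [-0.2, -0.7, -2.5]
opening: 0.149
5.23 [0.4949 0.2001 0.2845] [[0.999, -0.04, 0.009], [-0.04, -0.999, 0.0], [0.009, -0.001, -1.0]] [-0.2 -0.7 -2.5] 0.149
shift mm/150: [0.342 3.407 0.23 ]
dr: [-0.002 -0.018  0.073]
```

View pics/g2.png

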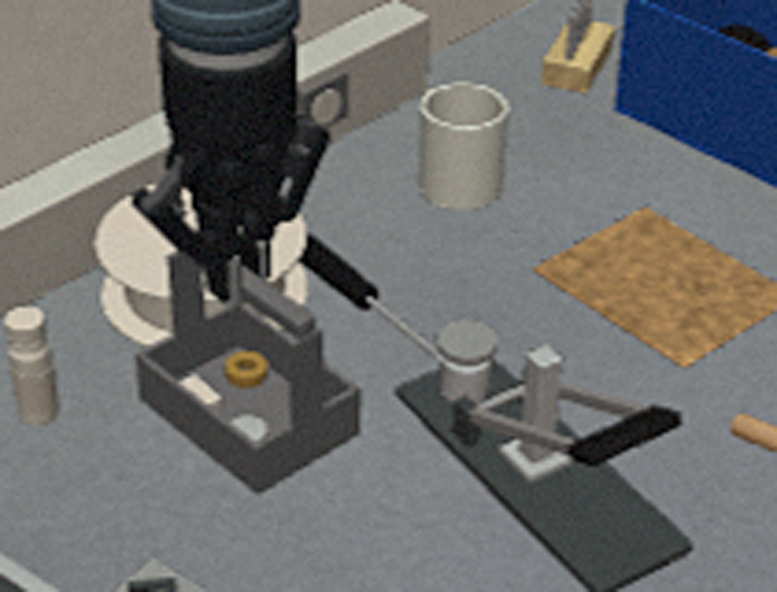

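Caddy held level with all three parts (clip (200,388), collar (245,367), pulley (250,425)). Carry to the mat.

```bash
python3 -m handwheel '[{"travel":[0.017,0.04,0],"dr":[0,0,0]},{"travel":[0.017,0.08,0],"dr":[0,0,0]},{"travel":[0.017,0.12,0],"dr":[0,0,0]},{"travel":[0.017,0.16,0],"dr":[0,0,0]},{"travel":[0.017,0.2,0],"dr":[0,0,0.01]},{"travel":[0.017,0.2,0],"dr":[0,0,0.01]},{"travel":[0.017,0.2,0],"dr":[0,0,0.01]},{"travel":[0.017,0.2,0],"dr":[0,0,0.01]},{"travel":[0.017,0.2,0],"dr":[0,0,0.01]},{"travel":[0.017,0.2,0],"dr":[0,0,0.01]},{"travel":[0.017,0.2,0],"dr":[0,0,0]},{"travel":[0.017,0.2,0],"dr":[0,0,0]},{"travel":[0.017,0.2,0],"dr":[0,0,0]},{"travel":[0.017,0.2,0],"dr":[0,0,0]},{"travel":[0.017,0.2,0],"dr":[0,0,0]},{"travel":[0.017,0.2,0],"dr":[0,0,0]},{"travel":[0.017,0.16,0],"dr":[0,0,0]},{"travel":[0.017,0.12,0],"dr":[0,0,0]},{"travel":[0.017,0.08,0],"dr":[0,0,0]},{"travel":[0.017,0.04,0],"dr":[0,0,0]}]'
python3 - <<'E'
from h import *
show();to([.526,-.3125,.105],np.radians(-94.5))
E
```

```text
time_s: 6.95
eef_pos: [0.4995, -0.3198, 0.2593]
eef_rot: [-0.004, 0.999, -0.039, -0.014]
wrist_force: [-0.1, 0.1, -3.0]
opening: 0.141
6.95 [ 0.4995 -0.3198  0.2593] [[0.997, -0.077, -0.027], [-0.077, -0.997, 0.009], [-0.028, -0.007, -1.0]] [-0.1  0.1 -3. ] 0.141
shift mm/150: [ 0.201 -0.055  1.024]
dr: [-0.013  0.054  0.002]
```

```bash
python3 -m handwheel '[{"travel":[0.05,-0.01,0.03],"dr":[0,0.027,0]},{"travel":[0.05,-0.01,0.06],"dr":[0,0.027,0]},{"travel":[0.05,-0.01,0.1],"dr":[0,0,0]},{"travel":[0.05,-0.01,0.1],"dr":[0,0,0]},{"travel":[0,-0.01,0.1],"dr":[0,0,0]},{"travel":[0,0,0.1],"dr":[0,0,0]},{"travel":[0,0,0.1],"dr":[0,0,0]},{"travel":[0,0,0.1],"dr":[0,0,0]},{"travel":[0,0,0.1],"dr":[0,0,0]},{"travel":[0,0,0.08],"dr":[0,0,0]},{"travel":[0,0,0.05],"dr":[0,0,0]},{"travel":[0,0,0.02],"dr":[0,0,0]},{"travel":[0,0,0],"dr":[0,0,0]}]'
python3 - <<'E'
from h import *
show();to([.526,-.3125,.100],np.radians(-94.5));snap("top","m1",(310,130,460,270),4)
E
```

```text
time_s: 8.03
eef_pos: [0.5355, -0.2993, 0.1052]
eef_rot: [-0.008, 0.999, -0.034, 0.002]
wrist_force: [0.8, 0.2, -3.0]
opening: 0.144
8.03 [ 0.5355 -0.2993  0.1052] [[0.998, -0.068, 0.005], [-0.068, -0.998, 0.017], [0.004, -0.017, -1.0]] [ 0.8  0.2 -3. ] 0.144
shift mm/150: [-0.057  0.093  0.033]
dr: [-0.033 -0.007  0.02 ]
```

View pics/m1.png

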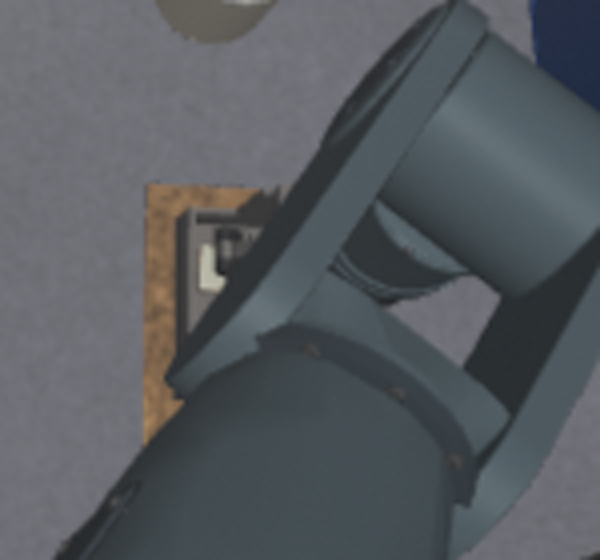

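Caddy is inside the mat outline, slightly off; shift by about 14 mm, set down, release.

```bash
python3 -m handwheel '[{"travel":[-0.03,0.05,0],"dr":[-0.03,0,0]},{"travel":[-0.03,0.04,0.01],"dr":[0,0,0]},{"travel":[0,0,0.03],"dr":[0,0,0]},{"travel":[0,0,0.02],"dr":[0,0,0]},{"travel":[0,0,0.02],"dr":[0,0,0]}]'
```

```text
time_s: 8.5
eef_pos: [0.5268, -0.3158, 0.0995]
eef_rot: [0.003, 0.999, -0.034, 0.005]
wrist_force: [-12.6, 13.5, 35.4]
opening: 0.144
```

```bash
python3 -m handwheel '[{"travel":[0,0,0],"dr":[0,0,0]},{"travel":[0,0,0],"dr":[0,0,0]},{"travel":[0,0,0],"dr":[0,0,0]},{"travel":[0,0,0],"dr":[0,0,0]},{"travel":[0,0,0],"dr":[0,0,0]},{"travel":[0,0,0],"dr":[0,0,0]}]' 1
python3 -m handwheel '[{"travel":[0,0,-0.05],"dr":[0,0,0]},{"travel":[0,0,-0.15],"dr":[0,0,0]},{"travel":[0,0,-0.2],"dr":[0,0,0]},{"travel":[0,0,-0.25],"dr":[0,0,0]},{"travel":[0,0,-0.25],"dr":[0,0,0]},{"travel":[0,0,-0.25],"dr":[0,0,0]},{"travel":[0,0,0],"dr":[0,0,0]}]'
python3 - <<'E'
from h import *
show()
x=np.array([.5431,-.0699])-[.4507,-.0514];a=np.arctan2(x[1],x[0]);print(np.degrees(a))
to([.4507,-.0514,.25],a);to([.4507,-.0514,.25],a+np.pi)
snap("side","m2",(270,100,450,240),4)
E
```

```text
time_s: 9.0
eef_pos: [0.5288, -0.3185, 0.1033]
eef_rot: [0.005, 0.999, -0.035, 0.008]
wrist_force: [0.5, 0.5, -0.8]
opening: 0.971
time_s: 9.58
eef_pos: [0.5241, -0.3149, 0.2811]
eef_rot: [0.002, 0.999, -0.035, 0.004]
wrist_force: [1.2, -0.0, 1.3]
opening: 0.997
9.58 [ 0.5241 -0.3149  0.2811] [[0.998, -0.07, 0.008], [-0.07, -0.998, -0.004], [0.008, 0.003, -1.0]] [ 1.2 -0.   1.3] 0.997
-11.321856673538603
shift mm/150: [-0.612 -1.719  0.197]
dr: [ 0.016 -0.009 -2.756]
shift mm/150: [-0.612 -1.719  0.197]
dr: [-0.009 -0.017  3.244]
```

View pics/m2.png

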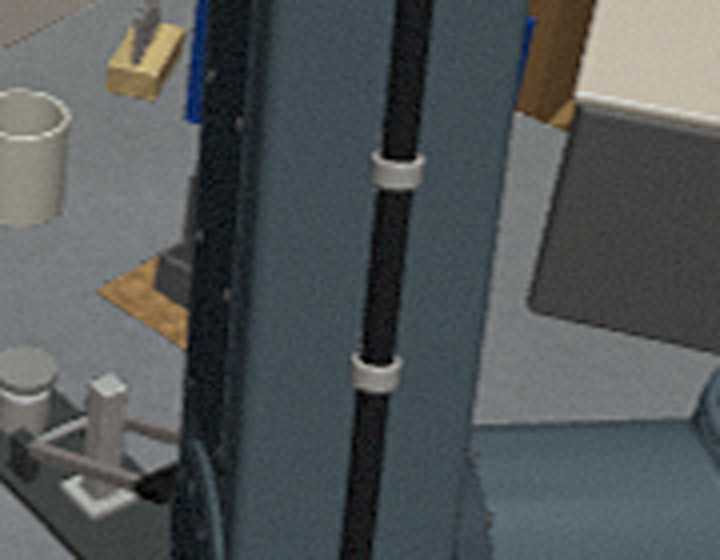

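The view shows the caddy on the mat (edge near (175,270)), arm hiding the rest. Now turn the wrist for the jack's post.

```bash
python3 -m handwheel '[{"travel":[0,0,0],"dr":[0,0,-0.23]},{"travel":[0,0,0],"dr":[0,0,-0.23]},{"travel":[0,0,0],"dr":[0,0,-0.23]},{"travel":[0,0,0],"dr":[0,0,-0.23]},{"travel":[0,0,0],"dr":[0,0,-0.23]},{"travel":[0,0,0],"dr":[0,0,-0.23]},{"travel":[0,0,0],"dr":[0,0,-0.23]},{"travel":[0,0,0],"dr":[0,0,-0.23]},{"travel":[0,0,0],"dr":[0,0,-0.23]},{"travel":[0,0,0],"dr":[0,0,-0.23]},{"travel":[0,0,0],"dr":[0,0,-0.23]},{"travel":[0,0,0],"dr":[0,0,-0.23]}]'
python3 -m handwheel '[{"travel":[0.2,-0.1,0],"dr":[0,0,0]},{"travel":[0.2,-0.1,0],"dr":[0,0,0]},{"travel":[0.2,-0.1,0],"dr":[0,0,0]},{"travel":[0.2,-0.1,0],"dr":[0,0,0]},{"travel":[0.2,-0.1,0],"dr":[0,0,0]},{"travel":[0.2,-0.1,0],"dr":[0,0,0]},{"travel":[0.2,-0.1,0],"dr":[0,0,0]},{"travel":[0.15,-0.1,0],"dr":[0,0,0]},{"travel":[0,0,0],"dr":[0,0,0]}]'
python3 - <<'E'
from h import *
show();to([.4507,-.0514,.14],np.radians(-12.2))
E
```

```text
time_s: 10.63
eef_pos: [0.5194, -0.3104, 0.2688]
eef_rot: [-0.005, 0.756, 0.654, 0.001]
wrist_force: [0.2, 0.6, 0.3]
opening: 1.004
time_s: 11.38
eef_pos: [0.423, -0.0528, 0.2607]
eef_rot: [-0.014, 0.755, 0.655, -0.002]
wrist_force: [1.2, -0.8, 1.0]
opening: 1.001
11.38 [ 0.423  -0.0528  0.2607] [[0.141, 0.99, -0.02], [0.99, -0.141, 0.018], [0.015, -0.022, -1.0]] [ 1.2 -0.8  1. ] 1.001
shift mm/150: [0.023 0.2   0.801]
dr: [-0.044 -0.028  0.137]
```

```bash
python3 -m handwheel '[{"travel":[0.01,0.1,0.05],"dr":[-0.04,-0.03,0.137]},{"travel":[0.01,0.1,0.15],"dr":[0,0,0]},{"travel":[0,0,0.2],"dr":[0,0,0]},{"travel":[0,0,0.2],"dr":[0,0,0]},{"travel":[0,0,0.15],"dr":[0,0,0]},{"travel":[0,0,0],"dr":[0,0,0]}]'
python3 - <<'E'
from h import *
show();to([.4507,-.0514,.079],np.radians(-12.2))
E
```

```text
time_s: 11.88
eef_pos: [0.4545, -0.0549, 0.1438]
eef_rot: [0.003, 0.778, 0.628, -0.0]
wrist_force: [-0.8, 0.3, -0.9]
opening: 1.0
11.88 [ 0.4545 -0.0549  0.1438] [[0.21, 0.978, 0.003], [0.978, -0.21, -0.005], [-0.004, 0.004, -1.0]] [-0.8  0.3 -0.9] 1.0
shift mm/150: [ 0.019 -0.032  0.431]
dr: [0.008 0.007 0.002]
```

```bash
python3 -m handwheel '[{"travel":[0.02,-0.03,0.05],"dr":[0,0,0]},{"travel":[0,0,0.1],"dr":[0,0,0]},{"travel":[0,0,0.1],"dr":[0,0,0]},{"travel":[0,0,0.1],"dr":[0,0,0]},{"travel":[0,0,0.08],"dr":[0,0,0]},{"travel":[0,0,0.02],"dr":[0,0,0]}]'
python3 - <<'E'
from h import *
show();to([.4507,-.0514,.079],np.radians(-12.2));snap("side","j1",(220,120,400,260),4)
E
```

```text
time_s: 12.38
eef_pos: [0.4528, -0.0529, 0.0771]
eef_rot: [0.005, 0.778, 0.628, 0.001]
wrist_force: [0.2, -0.0, -0.2]
opening: 1.002
12.38 [ 0.4528 -0.0529  0.0771] [[0.211, 0.977, 0.007], [0.977, -0.211, -0.007], [-0.005, 0.009, -1.0]] [ 0.2 -0.  -0.2] 1.002
shift mm/150: [ 0.007 -0.016 -0.013]
dr: [ 0.016  0.009 -0.   ]
```

View pics/j1.png

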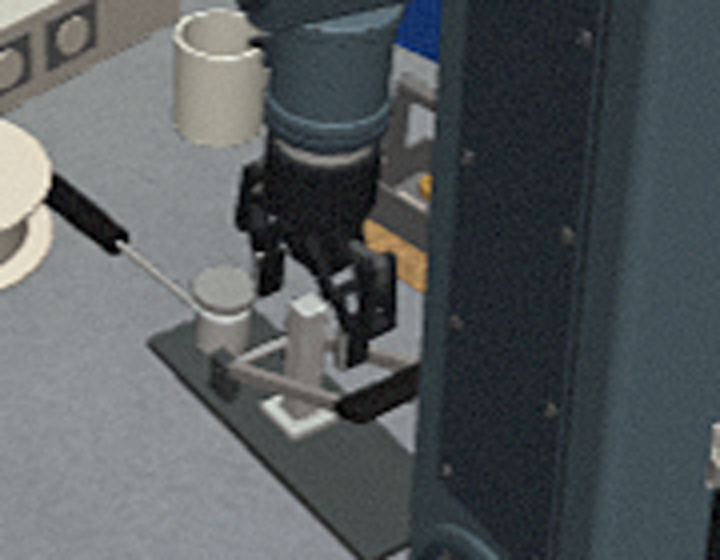

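Fingers straddle the post (top at (308,305)), clear of the handle arms; caddy stands on the mat behind. Close and lift.

```bash
python3 -m handwheel '[{"travel":[0,0,0],"dr":[0,0,0]},{"travel":[0,0,0],"dr":[0,0,0]},{"travel":[0,0,0],"dr":[0,0,0]},{"travel":[0,0,0],"dr":[0,0,0]},{"travel":[0,0,0],"dr":[0,0,0]},{"travel":[0,0,0],"dr":[0,0,0]},{"travel":[0,0,0],"dr":[0,0,0]},{"travel":[0,0,0],"dr":[0,0,0]},{"travel":[0,0,0],"dr":[0,0,0]},{"travel":[0,0,0],"dr":[0,0,0]}]' -1
python3 - <<'E'
from h import *
show()
E
python3 -m handwheel '[{"travel":[0,0,-0.03],"dr":[0,0,0]},{"travel":[0,0,-0.05],"dr":[0,0,0]},{"travel":[0,0,-0.07],"dr":[0,0,0]},{"travel":[0,0,-0.1],"dr":[0,0,0]},{"travel":[0,0,-0.1],"dr":[0,0,0]},{"travel":[0,0,-0.1],"dr":[0,0,0]},{"travel":[0,0,-0.1],"dr":[0,0,0]},{"travel":[0,0,-0.1],"dr":[0,0,0]},{"travel":[0,0,-0.1],"dr":[0,0,0]},{"travel":[0,0,-0.1],"dr":[0,0,0]},{"travel":[0,0,-0.03],"dr":[0,0,0]}]'
python3 - <<'E'
from h import *
show();to([.502,.095,.22],np.radians(97))
print(pt("top",190,292,0),pt("top",183,290,.048),pt("top",200,300,0))
E
```

```text
time_s: 13.27
eef_pos: [0.4539, -0.0535, 0.0818]
eef_rot: [0.006, 0.778, 0.628, 0.001]
wrist_force: [1.7, -0.4, -3.1]
opening: 0.223
13.27 [ 0.4539 -0.0535  0.0818] [[0.211, 0.977, 0.01], [0.977, -0.211, -0.008], [-0.006, 0.011, -1.0]] [ 1.7 -0.4 -3.1] 0.223
time_s: 14.18
eef_pos: [0.4414, -0.0478, 0.2121]
eef_rot: [-0.006, 0.778, 0.628, -0.006]
wrist_force: [1.0, -0.5, -8.3]
opening: 0.221
14.18 [ 0.4414 -0.0478  0.2121] [[0.21, 0.977, -0.018], [0.978, -0.21, 0.002], [-0.001, -0.018, -1.0]] [ 1.  -0.5 -8.3] 0.221
shift mm/150: [ 1.016  0.194 -0.058]
dr: [-0.025 -0.03  -3.638]
[0.3287843  0.17244379 0.        ] [0.33548896 0.18303562 0.048     ] [0.30825715 0.14698393 0.        ]
```

Jack held (opening 0.22, −8 N). Turn it 109° in place, then go to the pre-insert pose.

```bash
python3 -m handwheel '[{"travel":[0,0,0],"dr":[-0.02,-0.03,-0.08]},{"travel":[0,0,0],"dr":[0,0,-0.14]},{"travel":[0,0,0],"dr":[0,0,-0.2]},{"travel":[0,0,0],"dr":[0,0,-0.2]},{"travel":[0,0,0],"dr":[0,0,-0.2]},{"travel":[0,0,0],"dr":[0,0,-0.2]},{"travel":[0,0,0],"dr":[0,0,-0.2]},{"travel":[0,0,0],"dr":[0,0,-0.2]},{"travel":[0,0,0],"dr":[0,0,-0.2]},{"travel":[0,0,0],"dr":[0,0,-0.2]},{"travel":[0,0,0],"dr":[0,0,-0.2]},{"travel":[0,0,0],"dr":[0,0,-0.2]},{"travel":[0,0,0],"dr":[0,0,-0.2]},{"travel":[0,0,0],"dr":[0,0,-0.2]},{"travel":[0,0,0],"dr":[0,0,-0.2]},{"travel":[0,0,0],"dr":[0,0,-0.2]},{"travel":[0,0,0],"dr":[0,0,-0.2]},{"travel":[0,0,0],"dr":[0,0,-0.2]},{"travel":[0,0,0],"dr":[0,0,-0.14]},{"travel":[0,0,0],"dr":[0,0,-0.06]}]'
python3 - <<'E'
from h import *
show();to([.5045,.093,.16],np.radians(97))
E
```

```text
time_s: 15.85
eef_pos: [0.4242, -0.041, 0.1952]
eef_rot: [-0.021, -0.105, 0.994, 0.001]
wrist_force: [0.2, 0.2, -9.7]
opening: 0.222
15.85 [ 0.4242 -0.041   0.1952] [[-0.977, -0.208, -0.042], [-0.208, 0.978, -0.003], [0.042, 0.006, -0.999]] [ 0.2  0.2 -9.7] 0.222
shift mm/150: [-0.719  0.761  0.209]
dr: [ 0.007 -0.081  0.168]
```

```bash
python3 -m handwheel '[{"travel":[-0.07,0.07,0],"dr":[0,-0.08,0.08]},{"travel":[-0.12,0.12,0],"dr":[0,0,0.08]},{"travel":[-0.12,0.13,0.03],"dr":[0,0,0]},{"travel":[-0.12,0.13,0.03],"dr":[0,0,0]},{"travel":[-0.12,0.12,0.03],"dr":[0,0,0]},{"travel":[-0.1,0.07,0.03],"dr":[0,0,0]},{"travel":[0,0,0],"dr":[0,0,0]}]'
python3 - <<'E'
from h import *
show();to([.5045,.093,.095],np.radians(97))
E
```

```text
time_s: 16.43
eef_pos: [0.5043, 0.0726, 0.1697]
eef_rot: [-0.005, -0.06, 0.998, 0.003]
wrist_force: [-0.9, -0.4, -8.8]
opening: 0.222
16.43 [0.5043 0.0726 0.1697] [[-0.993, -0.12, -0.009], [-0.12, 0.993, 0.006], [0.009, 0.007, -1.0]] [-0.9 -0.4 -8.8] 0.222
shift mm/150: [-0.022  0.131  0.499]
dr: [ 0.014 -0.017 -0.004]
```

```bash
python3 -m handwheel '[{"travel":[-0.01,0,0.05],"dr":[0.01,-0.015,0]},{"travel":[-0.01,0,0.1],"dr":[0,0,0]},{"travel":[0,0,0.1],"dr":[0,0,0]},{"travel":[0,0,0.1],"dr":[0,0,0]},{"travel":[0,0,0.1],"dr":[0,0,0]},{"travel":[0,0,0.06],"dr":[0,0,0]},{"travel":[0,0,0.02],"dr":[0,0,0]},{"travel":[0,0,0],"dr":[0,0,0]}]'
python3 - <<'E'
from h import *
show();to([.493,.1927,.0868],np.radians(97))
top=viewer.camera("top");side=viewer.camera("side")
cv2.imwrite("pics/p_top.png",top[:,:,::-1]);cv2.imwrite("pics/p_side.png",side[:,:,::-1])
a=cv2.resize(top[170:290,100:260,::-1],None,fx=4.9,fy=4.9,interpolation=2)[:300*2]
b=cv2.resize(side[170:310,160:330,::-1],None,fx=4,fy=4,interpolation=2)
# one picture: top crop above, side crop below, 800x600
a=cv2.resize(top[175:275,100:233,::-1],(400,300),interpolation=2);b=cv2.resize(side[190:310,150:310,::-1],(800-400,300),interpolation=2)
a=cv2.resize(top[170:290,110:230,::-1],(400,400),interpolation=2);b=cv2.resize(side[190:310,160:280,::-1],(400,400),interpolation=2)
cv2.imwrite("pics/p.png",cv2.convertScaleAbs(np.hstack([a,b]),alpha=1.4))
E
```

```text
time_s: 17.1
eef_pos: [0.5015, 0.0739, 0.0822]
eef_rot: [-0.006, -0.062, 0.998, 0.001]
wrist_force: [-1.1, 2.0, -2.3]
opening: 0.222
17.1 [0.5015 0.0739 0.0822] [[-0.992, -0.124, -0.012], [-0.124, 0.992, 0.001], [0.012, 0.003, -1.0]] [-1.1  2.  -2.3] 0.222
shift mm/150: [-0.042  0.793 -0.029]
dr: [ 0.005 -0.022  0.005]
```

View pics/p.png

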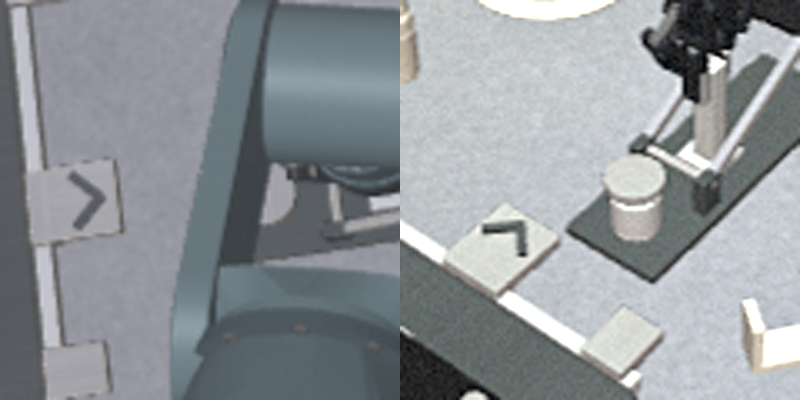

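Side half: jack on the table, saddle at (634,177), bracket outer edge (505,206)–(560,240); top half: bracket outer edge (118,158)–(123,232).

```bash
python3 - <<'E'
from h import *
S=lambda u,v,z:pt("side",160+(u-400)/3.333-.35,190+v/3.333-.35,z)[:2]
T=lambda u,v,z:pt("top",110+u/3.333-.35,170+v/3.333-.35,z)[:2]
s=S(634,177,.066);_,p,m=st();k=p[:2]+.095*m[:2,1]
print("saddle side",s.round(4),"kin",k.round(4))
eS=[S(505,206,.102),S(560,240,.102)];eT=[T(118,158,.102),T(123,232,.102)]
n=np.array([-.118,.993])
for nm,e in(("S",eS),("T",eT)):
    c=np.mean(e,0);d=np.array(e[0])-e[1];print(nm,np.round(e,4).tolist(),np.linalg.norm(d).round(4),"pad",(c+.021*n).round(4))
pS=np.mean(eS,0)+.021*n;print("rel S: need move",(pS-s).round(4),"-> T vs kin",(np.mean(eT,0)+.021*n-k).round(4))
E
```

```text
saddle side [0.4845 0.168 ] kin [0.4902 0.1682]
S [[0.5028, 0.2771], [0.4501, 0.2707]] 0.053 pad [0.474  0.2947]
T [[0.5111, 0.2666], [0.4576, 0.2621]] 0.0537 pad [0.4819 0.2852]
rel S: need move [-0.0106  0.1267] -> T vs kin [-0.0083  0.1171]
```

```bash
python3 -m handwheel '[{"travel":[0,0,-0.03],"dr":[0,-0.02,0]},{"travel":[-0.005,0.05,-0.01],"dr":[0,0,0]},{"travel":[-0.005,0.1,0],"dr":[0,0,0]},{"travel":[-0.005,0.1,0],"dr":[0,0,0]},{"travel":[-0.005,0.05,0],"dr":[0,0,0]},{"travel":[0,0,0],"dr":[0,0,0]}]'
python3 - <<'E'
from h import *
show();to([.492,.1969,.0868],np.radians(97))
E
```

```text
time_s: 17.7
eef_pos: [0.5018, 0.1212, 0.0941]
eef_rot: [0.004, -0.061, 0.998, 0.001]
wrist_force: [-0.1, 0.3, -9.2]
opening: 0.226
17.7 [0.5018 0.1212 0.0941] [[-0.992, -0.122, 0.008], [-0.122, 0.993, 0.003], [-0.009, 0.001, -1.0]] [-0.1  0.3 -9.2] 0.226
shift mm/150: [0.004 0.509 0.049]
dr: [0.003 0.016 0.   ]
```

```bash
python3 -m handwheel '[{"travel":[0,0,0.05],"dr":[0,0.015,0]},{"travel":[0,0.05,0.01],"dr":[0,0,0]},{"travel":[0,0.08,0],"dr":[0,0,0]},{"travel":[0,0.04,0],"dr":[0,0,0]},{"travel":[0,0,0],"dr":[0,0,0]}]'
python3 - <<'E'
from h import *
show();to([.492,.1969,.0868],np.radians(97))
E
```

```text
time_s: 18.12
eef_pos: [0.4989, 0.1481, 0.0846]
eef_rot: [0.0, -0.061, 0.998, 0.0]
wrist_force: [-0.0, -0.5, -9.5]
opening: 0.226
18.12 [0.4989 0.1481 0.0846] [[-0.993, -0.122, 0.001], [-0.122, 0.993, 0.001], [-0.001, 0.001, -1.0]] [-0.  -0.5 -9.5] 0.226
shift mm/150: [ 0.006  0.328 -0.014]
dr: [ 0.001  0.001 -0.   ]
```

```bash
python3 -m handwheel '[{"travel":[0,0.08,0],"dr":[0,0,0]},{"travel":[0,0.1,0],"dr":[0,0,0]},{"travel":[0,0.1,0],"dr":[0,0,0]},{"travel":[0,0.05,0],"dr":[0,0,0]},{"travel":[0,0,0],"dr":[0,0,0]}]'
python3 - <<'E'
from h import *
show();to([.492,.1969,.082],np.radians(97))
E
```

```text
time_s: 18.53
eef_pos: [0.4924, 0.1989, 0.084]
eef_rot: [-0.0, -0.061, 0.998, -0.0]
wrist_force: [-1.2, -0.1, -8.8]
opening: 0.227
18.53 [0.4924 0.1989 0.084 ] [[-0.993, -0.122, -0.0], [-0.122, 0.993, -0.001], [0.001, -0.001, -1.0]] [-1.2 -0.1 -8.8] 0.227
shift mm/150: [ 0.004 -0.013  0.013]
dr: [-0.001 -0.001  0.   ]
```

Set down and check.

```bash
python3 -m handwheel '[{"travel":[0,-0.01,0.02],"dr":[0,0,0]},{"travel":[0,0,0.015],"dr":[0,0,0]},{"travel":[0,0,0.01],"dr":[0,0,0]}]'
python3 - <<'E'
from h import *
show()
top=viewer.camera("top");side=viewer.camera("side")
cv2.imwrite("pics/q_top.png",top[:,:,::-1]);cv2.imwrite("pics/q_side.png",side[:,:,::-1])
a=cv2.resize(top[175:275,105:205,::-1],(400,400),interpolation=2);b=cv2.resize(side[210:310,160:260,::-1],(400,400),interpolation=2)
cv2.imwrite("pics/q.png",cv2.convertScaleAbs(np.hstack([a,b]),alpha=1.5))
E
```

```text
time_s: 18.78
eef_pos: [0.4936, 0.1977, 0.0818]
eef_rot: [0.0, -0.062, 0.998, 0.0]
wrist_force: [-5.4, 2.7, -1.3]
opening: 0.225
18.78 [0.4936 0.1977 0.0818] [[-0.992, -0.124, 0.0], [-0.124, 0.992, 0.0], [-0.0, 0.0, -1.0]] [-5.4  2.7 -1.3] 0.225
```

View pics/q.png

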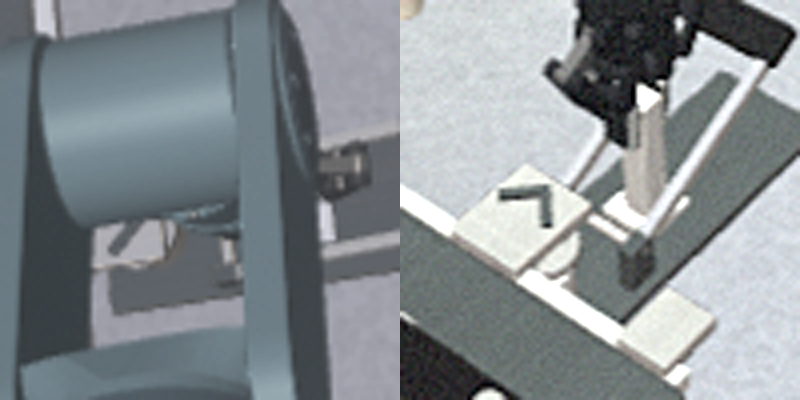

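Side half: saddle peeks from under the bracket, right extreme at (580,248); bracket corners (518,165),(590,208),(517,272),(455,230). Numeric check:

```bash
python3 - <<'E'
from h import *
S=lambda u,v,z:pt("side",160+(u-400)/4-.37,210+v/4-.37,z)[:2]
for z in(.102,.098):
    c=np.array([S(518,165,z),S(590,208,z),S(517,272,z),S(455,230,z)]);n=np.array([-.118,.993])
    print(z,c.round(4).tolist(),"pad",((c[0]+c[1])/2+.021*n).round(4))
_,p,m=st();k=p[:2]+.095*m[:2,1];a=np.linspace(0,6.28,60)
for c in(k,k+[-.0057,0]):
    q=np.array([px("side",[c[0]+.024*np.cos(t),c[1]+.024*np.sin(t),.066]) for t in a]);q=(q-[160,210]+.37)*4+[400,0];i=q[:,0].argmax();j=q[:,1].argmax();print("c",c.round(4),"right",q[i].round(0),"low",q[j].round(0))
E
```

```text
0.102 [[0.5077, 0.2793], [0.4511, 0.2715], [0.4438, 0.3323], [0.4935, 0.3377]] pad [0.4769 0.2962]
0.098 [[0.5108, 0.2771], [0.4539, 0.2692], [0.4467, 0.3304], [0.4966, 0.3358]] pad [0.4799 0.294 ]
c [0.4818 0.2919] right [574. 236.] low [529. 271.]
c [0.4761 0.2919] right [580. 241.] low [536. 276.]
```

Side-view saddle (0.476,0.292) against pad (0.478,0.295): centred within ~4 mm. Release and lift off.

```bash
python3 -m handwheel '[{"travel":[0,0,0],"dr":[0,0,0]},{"travel":[0,0,0],"dr":[0,0,0]},{"travel":[0,0,0],"dr":[0,0,0]},{"travel":[0,0,0],"dr":[0,0,0]},{"travel":[0,0,0],"dr":[0,0,0]},{"travel":[0,0,0],"dr":[0,0,0]}]' 1
python3 -m handwheel '[{"travel":[0,0,-0.05],"dr":[0,0,0]},{"travel":[0,0,-0.1],"dr":[0,0,0]},{"travel":[0,0,-0.15],"dr":[0,0,0]},{"travel":[0,0,-0.15],"dr":[0,0,0]},{"travel":[0,0,-0.15],"dr":[0,0,0]},{"travel":[0,0,0],"dr":[0,0,0]}]'
python3 -m handwheel '[{"travel":[0,-0.1,0],"dr":[0,0,0]},{"travel":[0,-0.2,0],"dr":[0,0,0]},{"travel":[0,-0.2,0],"dr":[0,0,0]},{"travel":[0,-0.1,0],"dr":[0,0,0]},{"travel":[0,0,0],"dr":[0,0,0]},{"travel":[0,0,0],"dr":[0,0,0]},{"travel":[0,0,0],"dr":[0,0,0]},{"travel":[0,0,0],"dr":[0,0,0]}]' -1
python3 - <<'E'
from h import *
show();to([.505,.1055,.125],np.radians(97))
top=viewer.camera("top");side=viewer.camera("side")
cv2.imwrite("pics/r_top.png",top[:,:,::-1]);cv2.imwrite("pics/r_side.png",side[:,:,::-1])
a=cv2.resize(top[165:265,120:220,::-1],(400,400),interpolation=2);b=cv2.resize(side[180:310,160:290,::-1],(400,400),interpolation=2)
cv2.imwrite("pics/r.png",cv2.convertScaleAbs(np.hstack([a,b]),alpha=1.5))
E
```

```text
time_s: 19.38
eef_pos: [0.5005, 0.1952, 0.0874]
eef_rot: [0.007, -0.061, 0.998, 0.0]
wrist_force: [0.7, 0.3, -0.1]
opening: 0.998
time_s: 19.88
eef_pos: [0.4981, 0.1946, 0.1815]
eef_rot: [0.005, -0.061, 0.998, -0.0]
wrist_force: [0.9, 0.7, 1.5]
opening: 1.003
time_s: 20.55
eef_pos: [0.51, 0.1042, 0.1847]
eef_rot: [0.008, -0.062, 0.998, 0.0]
wrist_force: [0.1, 0.1, 0.4]
opening: -0.002
20.55 [0.51   0.1042 0.1847] [[-0.992, -0.124, 0.015], [-0.124, 0.992, 0.001], [-0.015, -0.001, -1.0]] [0.1 0.1 0.4] -0.002
shift mm/150: [0.038 0.013 0.398]
dr: [-0.001  0.029  0.005]
```

View pics/r.png

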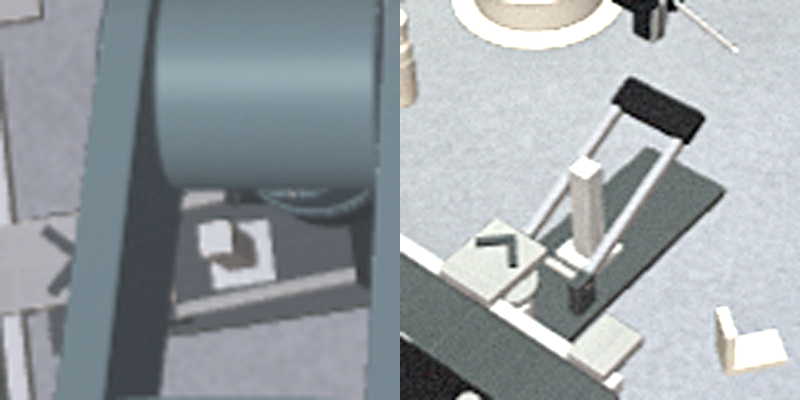

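Jack stands released, handle up: post top at (214,238) top / (585,168) side, handle pad (660,105). Compute positions.

```bash
python3 - <<'E'
from h import *
T=lambda u,v,z:pt("top",120+u/4-.37,165+v/4-.37,z)[:2]
S=lambda u,v,z:pt("side",160+(u-400)*.325-.34,180+v*.325-.34,z)[:2]
print("postT",T(214,238,.115).round(4),"postS",S(587,166,.115).round(4))
print("padS",S(660,104,.114).round(4))
print("brS",S(494,222,.102).round(4),S(545,252,.102).round(4))
x,y=.5005,.195
E
```

```text
postT [0.4907 0.1964] postS [0.488 0.195]
padS [0.5003 0.1008]
brS [0.5035 0.2794] [0.4518 0.2719]
```

```bash
python3 -m handwheel '[{"travel":[0.03,0,0.05],"dr":[0,0.03,0]},{"travel":[0.01,0,0.1],"dr":[0,0,0]},{"travel":[0,0,0.1],"dr":[0,0,0]},{"travel":[0,0,0.1],"dr":[0,0,0]},{"travel":[0,0,0.05],"dr":[0,0,0]},{"travel":[0,0,0],"dr":[0,0,0]}]'
python3 - <<'E'
from h import *
show();to([.505,.105,.114],np.radians(97));to([.507,.0885,.052])
E
```

```text
time_s: 21.15
eef_pos: [0.5022, 0.1072, 0.1209]
eef_rot: [-0.002, -0.066, 0.998, -0.0]
wrist_force: [-1.2, -0.5, 0.5]
opening: -0.002
21.15 [0.5022 0.1072 0.1209] [[-0.991, -0.131, -0.004], [-0.131, 0.991, -0.001], [0.004, -0.0, -1.0]] [-1.2 -0.5  0.5] -0.002
shift mm/150: [-0.017 -0.017  0.046]
dr: [-0.001 -0.008  0.017]
shift mm/150: [-0.017 -0.127  0.459]
```

```bash
python3 -m handwheel '[{"travel":[-0.01,-0.01,0.05],"dr":[0,0,0]},{"travel":[0,-0.012,0.05],"dr":[0,0,0]},{"travel":[0,-0.012,0.05],"dr":[0,0,0]},{"travel":[0,-0.012,0.05],"dr":[0,0,0]},{"travel":[0,-0.012,0.05],"dr":[0,0,0]},{"travel":[0,-0.012,0.05],"dr":[0,0,0]}]'
python3 - <<'E'
from h import *
show();to([.507,.0885,.052],np.radians(97))
E
```

```text
time_s: 21.65
eef_pos: [0.5077, 0.0961, 0.0766]
eef_rot: [0.0, -0.066, 0.998, -0.001]
wrist_force: [-5.8, -0.1, 13.8]
opening: -0.002
21.65 [0.5077 0.0961 0.0766] [[-0.991, -0.133, 0.001], [-0.133, 0.991, -0.002], [-0.001, -0.002, -1.0]] [-5.8 -0.1 13.8] -0.002
shift mm/150: [ 0.011 -0.049  0.164]
dr: [-0.005  0.001  0.021]
```

```bash
python3 -m handwheel '[{"travel":[0.01,-0.012,0.05],"dr":[0,0,0]},{"travel":[0.01,-0.012,0.05],"dr":[0,0,0]},{"travel":[0.01,-0.01,0.05],"dr":[0,0,0]},{"travel":[0,-0.005,0.05],"dr":[0,0,0]},{"travel":[0,0,0.03],"dr":[0,0,0]},{"travel":[0,0,0.02],"dr":[0,0,0]}]'
python3 - <<'E'
from h import *
show();to([.507,.0885,.052],np.radians(97))
E
```

```text
time_s: 22.15
eef_pos: [0.5085, 0.092, 0.0487]
eef_rot: [0.003, -0.066, 0.998, 0.002]
wrist_force: [-24.2, -0.3, 53.6]
opening: -0.002
22.15 [0.5085 0.092  0.0487] [[-0.991, -0.131, 0.005], [-0.131, 0.991, 0.004], [-0.006, 0.003, -1.0]] [-24.2  -0.3  53.6] -0.002
shift mm/150: [ 0.013 -0.022 -0.022]
dr: [0.006 0.011 0.018]
```

On the stop; ease the push, check, and take the remaining picture's data.

```bash
python3 -m handwheel '[{"travel":[0,0,0.01],"dr":[0,0,0]},{"travel":[0,0,0.01],"dr":[0,0,0]}]'
python3 - <<'E'
from h import *
show();viewer
im=viewer.camera("side");cv2.imwrite("pics/s1_raw.png",im[:,:,::-1])
a=cv2.imread("pics/r_side.png")[180:310,160:290];b=im[180:310,160:290,::-1]
cv2.imwrite("pics/s1.png",cv2.convertScaleAbs(np.hstack([cv2.resize(q,(400,400),interpolation=2) for q in(a,b)]),alpha=1.5))
# bracket shift by template match (before -> now)
A=cv2.imread("pics/r_side.png",0);t=A[250:268,180:206]
B=cv2.cvtColor(im,cv2.COLOR_RGB2GRAY)[235:285,165:225];r=cv2.matchTemplate(B,t,5);_,v,_,l=cv2.minMaxLoc(r);print("bracket moved px",l[0]+165-180,l[1]+235-250,round(v,3))
p=[.479,.285,.102];print("expected px for 12mm:",px("side",[.479,.285,.114])-px("side",p))
E
```

```text
time_s: 22.32
eef_pos: [0.5082, 0.0922, 0.0511]
eef_rot: [0.002, -0.066, 0.998, 0.002]
wrist_force: [-8.0, -0.5, 16.0]
opening: 0.005
22.32 [0.5082 0.0922 0.0511] [[-0.991, -0.132, 0.003], [-0.132, 0.991, 0.004], [-0.003, 0.004, -1.0]] [-8.  -0.5 16. ] 0.005
bracket moved px -1 -3 0.925
expected px for 12mm: [-0.3589748  -3.49636261]
```

Bracket moved up ~3 px (3.5 expected for 12 mm): stroke one is done. Let it come up.

```bash
python3 -m handwheel '[{"travel":[0,0.01,-0.05],"dr":[0,0,0]},{"travel":[0,0.015,-0.07],"dr":[0,0,0]},{"travel":[0.01,0.015,-0.08],"dr":[0,0,0]},{"travel":[0.01,0.015,-0.08],"dr":[0,0,0]},{"travel":[0,0.015,-0.08],"dr":[0,0,0]},{"travel":[0,0.015,-0.08],"dr":[0,0,0]},{"travel":[0,0,-0.05],"dr":[0,0,0]},{"travel":[0,0,0],"dr":[0,0,0]},{"travel":[0,0,0],"dr":[0,0,0]},{"travel":[0,0,0],"dr":[0,0,0]}]'
python3 - <<'E'
from h import *
show();to([.506,.105,.118],np.radians(97))
im=viewer.camera("side")
cv2.imwrite("pics/u_side.png",im[:,:,::-1])
A=cv2.imread("pics/r_side.png",0);B=cv2.cvtColor(im,cv2.COLOR_RGB2GRAY)
for n,(x0,y0,x1,y1) in dict(bracket=(180,250,206,268),post=(215,230,230,262)).items():
    r=cv2.matchTemplate(B[y0-12:y1+12,x0-12:x1+12],A[y0:y1,x0:x1],5);_,v,_,l=cv2.minMaxLoc(r);print(n,l[0]-12,l[1]-12,round(v,3))
E
```

```text
time_s: 23.2
eef_pos: [0.5058, 0.1041, 0.1284]
eef_rot: [0.005, -0.065, 0.998, 0.003]
wrist_force: [-0.3, -0.2, -0.3]
opening: -0.006
23.2 [0.5058 0.1041 0.1284] [[-0.992, -0.13, 0.01], [-0.13, 0.992, 0.007], [-0.011, 0.005, -1.0]] [-0.3 -0.2 -0.3] -0.006
shift mm/150: [-0.002  0.005  0.069]
dr: [0.01  0.021 0.015]
bracket 0 0 0.995
post 0 0 0.994
```

Free of the handle (zero force); bracket and post back exactly where they were. Second stroke.

```bash
python3 -m handwheel '[{"travel":[0,0,0.06],"dr":[0,0.02,0]},{"travel":[0,-0.01,0.05],"dr":[0,0,0]},{"travel":[0,-0.012,0.05],"dr":[0,0,0]},{"travel":[0.005,-0.012,0.05],"dr":[0,0,0]},{"travel":[0.005,-0.012,0.05],"dr":[0,0,0]},{"travel":[0.01,-0.012,0.05],"dr":[0,0,0]},{"travel":[0.01,-0.012,0.05],"dr":[0,0,0]},{"travel":[0.01,-0.01,0.05],"dr":[0,0,0]},{"travel":[0.01,-0.01,0.05],"dr":[0,0,0]}]'
python3 - <<'E'
from h import *
show();to([.507,.0885,.051],np.radians(97))
E
```

```text
time_s: 24.0
eef_pos: [0.5076, 0.0896, 0.0569]
eef_rot: [0.007, -0.064, 0.998, 0.004]
wrist_force: [-0.0, 6.3, 13.5]
opening: -0.001
24.0 [0.5076 0.0896 0.0569] [[-0.992, -0.127, 0.014], [-0.127, 0.992, 0.008], [-0.015, 0.007, -1.0]] [-0.   6.3 13.5] -0.001
shift mm/150: [ 0.006 -0.007  0.039]
dr: [0.013 0.028 0.01 ]
```

```bash
python3 -m handwheel '[{"travel":[0,-0.003,0.04],"dr":[0,0,0]},{"travel":[0,0,0.03],"dr":[0,0,0]},{"travel":[0,0,0.02],"dr":[0,0,0]},{"travel":[0,0,0.015],"dr":[0,0,0]},{"travel":[0,0,0.015],"dr":[0,0,0]},{"travel":[0,0,0.015],"dr":[0,0,0]}]'
python3 - <<'E'
from h import *
show()
top=viewer.camera("top");im=viewer.camera("side");show()
A=cv2.imread("pics/r_side.png",0);B=cv2.cvtColor(im,cv2.COLOR_RGB2GRAY)
for n,(x0,y0,x1,y1) in dict(bracket=(180,250,206,268),post=(215,230,230,262)).items():
    r=cv2.matchTemplate(B[y0-12:y1+12,x0-12:x1+12],A[y0:y1,x0:x1],5);_,v,_,l=cv2.minMaxLoc(r);print(n,l[0]-12,l[1]-12,round(v,3))
a=cv2.resize(im[180:310,160:290,::-1],(400,400),interpolation=2);b=cv2.resize(top[130:270,320:460,::-1],(400,400),interpolation=2)
cv2.imwrite("pics/f.png",cv2.convertScaleAbs(np.hstack([a,b]),alpha=1.4))
E
```

```text
time_s: 24.5
eef_pos: [0.5079, 0.0894, 0.0503]
eef_rot: [0.004, -0.065, 0.998, 0.004]
wrist_force: [-11.1, 0.0, 30.4]
opening: 0.001
24.5 [0.5079 0.0894 0.0503] [[-0.991, -0.13, 0.007], [-0.13, 0.991, 0.009], [-0.008, 0.008, -1.0]] [-11.1   0.   30.4] 0.001
24.6 [0.5079 0.0894 0.0501] [[-0.991, -0.13, 0.007], [-0.13, 0.991, 0.009], [-0.008, 0.008, -1.0]] [-11.6  -0.3  33.5] 0.001
bracket -1 -3 0.923
post 0 0 0.834
```

```bash
python3 - <<'E'
from h import *
print(ctrl.hand_in());show()
E
```

```text
the job is handed in; nothing more can be done
None
the job is handed in; nothing more can be done
```

The task is carried out and handed in at about 24.6 s; no verdict was reported.

**What I did:** I carried the caddy level to the mat and released it there. I then set the jack under the chevron-marked bracket and pumped the handle: one full stroke, all the way up, then down again. I handed in while still holding the handle down.

**Last checks:**
- **Hold:** the fingertip was at z ≈ 0.050 m, which is the handle's stop. It was pushing with about 33 N, creeping up from 30 N over the last 0.1 s.
- **Lift:** the bracket showed 3 px higher on both strokes, where 12 mm should give about 3.5 px. Between strokes, the bracket and post matched their rest picture exactly, with no force on the arm.
- **Saddle under the pad:** about 4 mm off centre by the side view. The top view put the pad 3 to 7 mm nearer the robot's side, so the two views disagreed slightly, but both are within 12 mm.

**Less certain:**
- The first stroke briefly peaked at about 54 N at the wrist before I eased off.
- On the second stroke the jack post's image match dropped to 0.83, though with no shift, perhaps from the arm crossing that part of the view.
- The caddy was last seen upright on the mat when I gripped the jack, partly hidden by the arm with only the collar in view. My final close-up was refused because I had reached the picture limit, so I did not check it again at the end.

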